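# Lock the reaction block on the sample robot's deck

### The arm

A 6-joint arm with a two-finger parallel gripper is mounted at the origin on the work surface. World frame = base frame: x ahead of the robot, y to its left, z up, the work surface at z = 0. Lengths are in mm, angles in rad, forces in N, time in s.
With the tool pointing down it reaches from about 350 to 975 mm from the base axis. Payload 7.1 kg.
Tool frame: the origin (TCP) lies at the very end of the fingers, on their centre line; the grasp point (between the pads) lies 19 mm behind it; z points along the fingers, x is the direction in which the jaws open and shut, and the axes are right-handed (so a half turn about z gives the same grasp; the last joint's range is limited). The gripper opens to 88 mm and grips with 3 to 60 N. Pads are 20 mm wide; open, the fingers measure 115 mm over their backs; the gripper's body (75 mm by 178 mm) begins 61 mm behind the grasp point.
Start: joints at [1.139, 0.423, 1.63, -0, 1.089, -0.019], TCP at [250.702, 572.497, 222.675] pointing down, gripper open.
Joint ranges: [-3, 3], [-0.9, 2.11], [0.09, 2.58], [-1.31, 4.45], [0.11, 2.69], [-2.54, 2.54]. Speed limits (rad/s): [2.39, 2.39, 3.01, 3.14, 3.14, 3.14].

### API

Orientations are given as a rotation vector (axis times angle).
In Python, from workcell import * gives the robot as it stands.
- The arm moves only by the tool arm_command, never from a script. Its argument "increments" is a list of rows, each a list of 2 entries, a list of its own where there are three numbers: the shift along the tool's x, y, z in cm, then the turn about the tool's z in degrees. In form: [[[dx, dy, dz], turn], ...]. A call has 1 to 20 rows; each row shifts and turns the pose as measured when the row begins, along the tool's axes as they then stand; what a row does not reach is not made up. A row lasts 1/10 s, in which the tool goes at most 50 mm and 8.59 degrees, less where a joint would pass 70% of its speed; a pose out of reach is approached as far as the arm can. A call is refused whole if a number of a shift passes 5 or a number of a turn 8.59, either way. A call with a gripper value outside its range is refused whole. "gripper" is the opening, from 0 (shut) to 1 (fully open), set as the call begins (left out, the last holds). The fingers move at their own pace and stop on an object; the grip force is fixed at half the most. Time passes only in rows, so rows that do not move let the fingers close. It gives the time, the measured TCP pose, the force and the opening at its end, in the units of the state.
- get_obs(): the state, without advancing time (a new reading comes with each control period).
- get_image(name): name is "scene" or "top" or "wrist"; returns the picture (400x640x3 uint8, red, green, blue); there is no depth.
- camera_params(name): a dict with "K" (3x3 intrinsics, pixels), "rvec" (rotation vector, rad) and "tvec" (3), from world to camera coordinates, as OpenCV has them; the wrist camera has in their place "T_tool_cam" (4x4, takes a point from camera to tool coordinates, whose origin is the TCP and whose axes are the tool frame's). Camera axes: x right, y down, z forward; pixel columns grow to the right and rows downward; lengths in mm; the calibration is good to about 2 mm. A picture is of the moment at which its call begins: read the wrist's pose just before it. camera_params takes no time and is no camera call.
- close_job(): hands the job in, once; it reports no verdict.
The state is a dict: "t": time; "qpos": joint angles; "qvel": joint speeds; "joint_torque": joint torques, N m; "ee_pos": TCP position; "orientation": TCP orientation; "ft_force": force on the tool from outside, world axes, zero at the start; "moment": the same for the moment, N m; "width": finger opening in mm.
Only numpy, scipy, OpenCV 4.12 (cv2) and the standard library are available. Lean on these libraries where they do the work, as an engineer would, in place of code of your own. Each camera call takes 0.05 s, during which the arm holds its last target.

### The job

Lock the white reaction block onto its station: turn the slotted disc by its finger post until the slot lines up with the locking bar, then push the bar by its tab through the slot and fully home into the block's keeper. Do all of it by pushing with the fingers, without taking hold of or lifting anything, and leave the block, tip rack and vials where they are.

Things in the scene. Friction and masses are not known exactly. Their poses are not given: they have to be found in the camera images.
- station: White base plate fixed to the deck, 160 x 385 x 12 mm, turned up to 0.4 rad. Origin: on the deck below the disc's axis; x away from the robot, y the way the bar is pushed, z up. Plate spans x -80..80, y -215..170 mm. A guide over the bar (top 32 mm above deck) spans y -80..-44, x -19..19; behind it lie low rails (top 20). Black thumb screws (top 22) at x +-66, y -195 and 10.
- disc_axis (a point): Centre of the disc's top face, on its axis, 30 mm above the deck; does not turn with the disc.
- locking_disc (a joint): Black slotted disc, 68 mm across, top 30 mm above deck. Rad, counter-clockwise from above positive, stops -0.6 and 2.3; 0 = its bright 18 mm slot in line with the bar. The post stands square to the slot: at 0 on the station's -x side, at pi/2 on its -y side. Begins 0.7 to 1.9. Stays where left (2.5 N at the post). Within 0.1 rad the bar's nose centres it; further off, the rim stops the bar.
- post_top (a point): Top of the black finger post on the disc: 12 mm diameter, 24 mm tall above the disc's top face, 24 mm from the disc's axis; this point is on the post's axis, 54 mm above the deck.
- locking_bar (a joint): Travel of the steel bar in m along the station's +y: 0 = fully back, 0.096 = home, at its stop, the tab just clear of the guide. Begins 0 to 0.012. Slides with about 3 N and stays where left. 14 mm wide, 9 mm thick, top 27 mm above the deck; the nose tapers to 5 mm over its last 12 mm.
- tab_top (a point): Middle of the top edge of the bar's upturned push tab, 54 mm above the deck. The tab is 32 mm wide (station x), 6 mm thick (station y), and stands from 27 to 54 mm above the deck; it is pushed on its -y face.
- bar_nose (a point): Front end of the bar, at half its thickness, 139 mm ahead of the tab's middle.
- keeper (a point): Middle of the opening of the steel keeper staple on the block (opening 20 mm wide); the bar's nose passes through it when home.
- reaction_block: White block with a grid of dark wells, 127 x 85 x 49 mm, 1.2 kg, loose in its nest on the station, its keeper towards the disc; origin at the centre of its underside. Must stay put.
- tip_rack: Blue tip rack, 83 x 122 x 53 mm, loose on the deck beyond the station; origin at the centre of its underside. Bystander.
- vial_a: Glass vial with grey cap, 24 mm diameter, 48 mm tall, loose on the deck beyond the station; origin at the centre of its underside. Bystander.
- vial_b: Glass vial with grey cap, the same, on the robot's side of the station. Bystander.
There are look-alikes about, which are no part of the job. What is shaped like the reaction_block but red is not meant.

How it is judged:
By the outcome, as a careful person would: the job done as asked, in the order asked, and still so for the second after the job is handed in, with the robot touching nothing.
It also fails if it takes over 54 s, if anything falls off the work surface, if the arm or the gripper's body presses on something with over 40 N, if the wrist force passes 120 N, or if a joint passes its speed limit or range.

## Working session

There is one attempt and no reset: what is moved stays moved. The work goes in short steps, Python scripts to look and compute and a tool call to move; the robot and the scene stay as the last step left them, time stands still between calls to the robot, and variables do not carry over. Pictures are saved under pics/ and viewed, and the job is handed in when it is done.

Besides the shell and the picture viewer there is one more tool, called after "Emit:" as name([rows], argument=value, ...), one row to a line, values as JSON. arm_command: Moves the arm, as the interface text tells. Its arguments: {"type":"object","properties":{"increments":{"type":"array","items":{"type":"array"}},"gripper":{"type":"number"}},"required":["increments"]}

```bash
mkdir -p pics; ls
python3 - <<'E'
from workcell import *
import cv2
o=get_obs();print({k:o[k] for k in('t','ee_pos','orientation','width')})
for n in("scene","top","wrist"):
    im=get_image(n);cv2.imwrite(f"pics/{n}0.png",im[:,:,::-1]);print(n,camera_params(n))
E
```

```text
pics
{'t': 0.0, 'ee_pos': array([250.48079849, 572.01092067, 221.90875885]), 'orientation': array([ 2.62880396e+00,  1.71863678e+00, -1.96853983e-03]), 'width': 87.98383474720411}
scene {'K': array([[418.52382479,   0.        , 323.98666299],
       [  0.        , 418.52382479, 201.28355913],
       [  0.        ,   0.        ,   1.        ]]), 'rvec': array([ 2.17584009,  0.77998782, -0.38380246]), 'tvec': array([-489.36852448, -176.16501182, 1063.39461768])}
top {'K': array([[468.94574737,   0.        , 321.14275588],
       [  0.        , 468.94574737, 200.79981407],
       [  0.        ,   0.        ,   1.        ]]), 'rvec': array([ 2.20025935, -2.15998169,  0.12450967]), 'tvec': array([ 36.2411585 , 587.32946391, 847.04419684])}
wrist {'K': array([[305.43015257,   0.        , 313.98290513],
       [  0.        , 305.43015257, 196.05869686],
       [  0.        ,   0.        ,   1.        ]]), 'T_tool_cam': array([[ 9.99999830e-01, -5.81753074e-04,  4.07278014e-05,
        -8.45734462e-02],
       [ 5.46476323e-04,  9.59163282e-01,  2.82852433e-01,
        -7.79570602e+01],
       [-2.03614884e-04, -2.82852363e-01,  9.59163437e-01,
        -1.62552645e+02],
       [ 0.00000000e+00,  0.00000000e+00,  0.00000000e+00,
         1.00000000e+00]])}
```

View pics/top0.png

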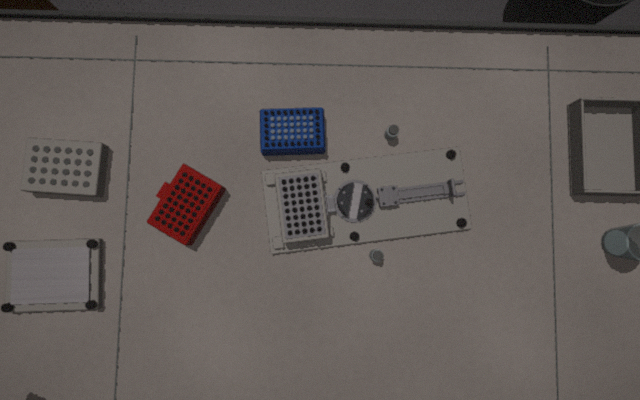

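View pics/scene0.png

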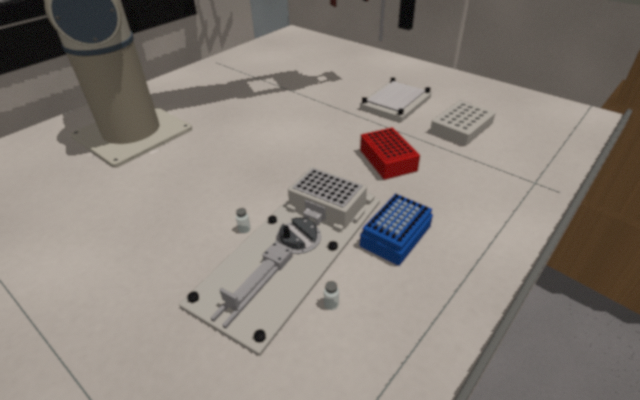

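View pics/wrist0.png

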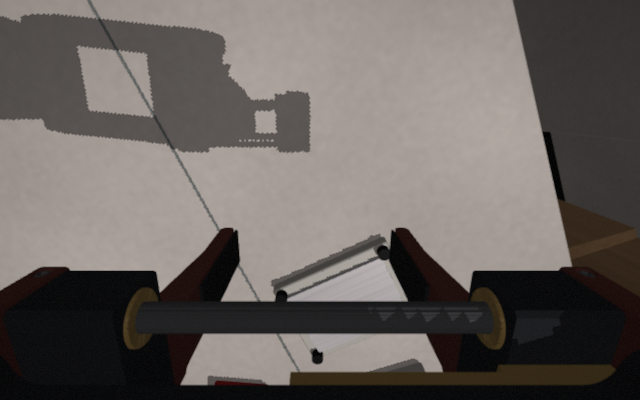

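The top view shows the station at about (265–470, 150–250): disc near (355,201), bar tab near (457,188), white block at (302,205), and vials at (392,132) and (376,257). Next I'll enlarge it.

Run:
```python
import cv2
im=cv2.imread("pics/top0.png")
cv2.imwrite("pics/c1.png",cv2.resize(im[140:260,320:480],None,fx=5,fy=5,interpolation=cv2.INTER_CUBIC))
im=cv2.imread("pics/scene0.png")
cv2.imwrite("pics/c2.png",cv2.resize(im[190:360,180:360],None,fx=3.5,fy=3.5,interpolation=cv2.INTER_CUBIC))
```

```text
(no output)
```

View pics/c1.png

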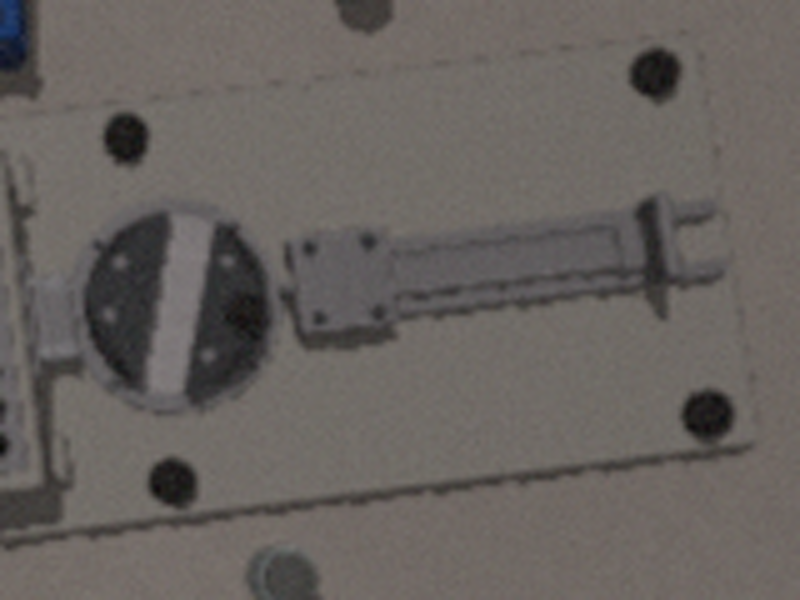

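View pics/c2.png

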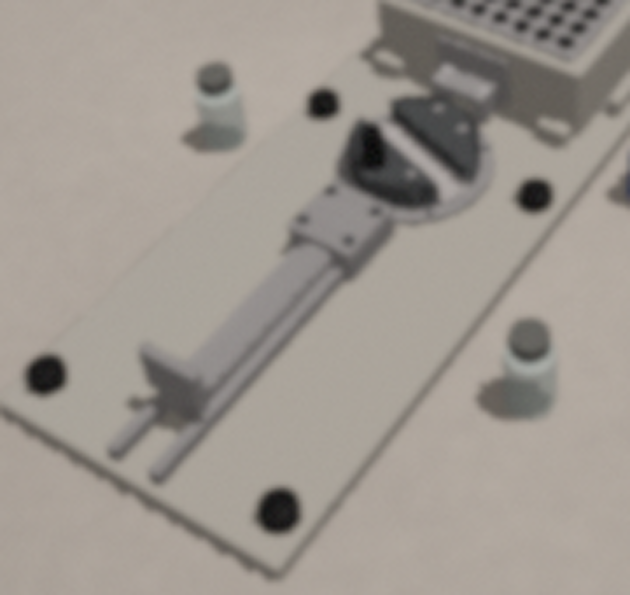

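```bash
cat > h.py <<'E'
import numpy as np,cv2
from scipy.optimize import least_squares
from workcell import *
P={n:camera_params(n) for n in("top","scene")}
def proj(n,p):
    c=P[n];return cv2.projectPoints(np.atleast_2d(np.array(p,float)),c["rvec"],c["tvec"],c["K"],None)[0][:,0]
def ray(n,uv,z):
    c=P[n];R=cv2.Rodrigues(c["rvec"])[0];C=-R.T@c["tvec"];d=R.T@np.linalg.inv(c["K"])@[uv[0],uv[1],1]
    return C+d*(z-C[2])/d[2]
def c1(x,y):return np.array([(x+.5)/5-.5+320,(y+.5)/5-.5+140])
def c2(x,y):return np.array([(x+.5)/3.5-.5+180,(y+.5)/3.5-.5+190])
def st(s,p):
    c,q=np.cos(s[2]),np.sin(s[2]);p=np.atleast_2d(p);return np.c_[s[0]+c*p[:,0]-q*p[:,1],s[1]+q*p[:,0]+c*p[:,1],p[:,2]]
def inv(s,w):
    c,q=np.cos(s[2]),np.sin(s[2]);d=np.array(w)[:2]-s[:2];return np.array([c*d[0]+q*d[1],-q*d[0]+c*d[1],w[2]])
E
python3 - <<'E'
from h import *
S=[(66,10),(-66,10),(66,-195),(-66,-195)]
t=[c1(126,138),c1(172,482),c1(655,74),c1(708,414)]
s=[c2(534,194),c2(323,103),c2(279,510),c2(46,374)]
T=[(*p,20) for p in S];U=[(*p,18) for p in S]
for use in("t","s","ts"):
    f=lambda v:np.concatenate(([(proj("top",st(v,T))-t).ravel()] if "t" in use else [])+([(proj("scene",st(v,U))-s).ravel()] if "s" in use else []))
    r=least_squares(f,[600,0,0]);print(use,r.x,np.abs(r.fun).max())
v=r.x
print("disc c",inv(v,ray("top",c1(177,304),30)))
print("post top",inv(v,ray("top",c1(243,312),54)),inv(v,ray("scene",c2(369,128),54)))
for a in[(650,200),(660,285)]:print("tab",inv(v,ray("top",c1(*a),54)))
for a in[(143,349),(203,388)]:print("tab",inv(v,ray("scene",c2(*a),54)))
a,b=inv(v,ray("top",c1(193,215),30)),inv(v,ray("top",c1(166,392),30));print("slot",a,b,np.arctan2(a[1]-b[1],a[0]-b[0]))
for n,a,f in(("top",(285,575),c1),("top",(366,8),c1),):print("vial",inv(v,ray(n,f(*a),48)))
print(v)
E
```

```text
t [ 5.88633894e+02 -1.57595988e+01  1.43422061e-01] 0.31786246490423764
s [ 5.92190329e+02 -1.62370308e+01  1.47235626e-01] 0.46912893946398526
ts [ 5.90294346e+02 -1.58293319e+01  1.46283084e-01] 1.4466065198791966
disc c [-1.9606976   0.13001113 30.        ]
post top [ -9.92648638 -20.78271209  54.        ] [ -6.82212989 -23.47721321  54.        ]
tab [  11.92513196 -174.31416739   54.        ]
tab [ -19.41370679 -173.11598231   54.        ]
tab [ -11.1230717  -180.28739585   54.        ]
tab [  23.61617753 -182.52045209   54.        ]
slot [ 30.44284619 -10.34580085  30.        ] [-33.98701563   8.63161695  30.        ] -0.2864436410331423
vial [-105.94367977  -23.48460859   48.        ]
vial [ 96.73203631 -82.4204862   48.        ]
[ 5.90294346e+02 -1.58293319e+01  1.46283084e-01]
```

The fit puts the station near (590, -16), yaw 0.146. The disc reads about 1.285 from both the slot and the post, which agree. I'll move above the push-start point with the fingers shut.

Emit:
arm_command([
  [[-2.7, 3.6, 0.3], 0],
  [[-2.7, 3.6, 0.3], 0],
  [[-2.7, 3.6, 0.3], 0],
  [[-2.7, 3.6, 0.3], 0],
  [[-2.7, 3.6, 0.3], 0],
  [[-2.7, 3.6, 0.3], 0],
  [[-2.7, 3.6, 0.3], 0],
  [[-2.7, 3.6, 0.3], 0],
  [[-2.7, 3.6, 0.3], 0],
  [[-2.7, 3.6, 0.3], 0],
  [[-2.7, 3.6, 0.3], 0],
  [[-2.7, 3.6, 0.3], 0],
  [[-2.7, 3.6, 0.3], 0],
  [[-2.7, 3.6, 0.3], 0],
  [[-2.7, 3.6, 0.3], 0],
  [[-2.7, 3.6, 0.3], 0],
  [[0, 0, 0], 7],
  [[0, 0, 0], 7],
  [[0, 0, 0], 7],
  [[0, 0, 0], 7],
], gripper=0)

```text
t: 2.15
ee_pos: [617.9, -81.1, 167.8]
orientation: [-2.974, -1.009, 0.002]
ft_force: [-0.4, -0.2, -0.3]
width: 0.2
```

```bash
cat >> h.py <<'E'
def wproj_setup(o):
    W=camera_params("wrist");T=np.array(W["T_tool_cam"]);Tw=np.eye(4);Tw[:3,:3]=cv2.Rodrigues(np.array(o["orientation"],float))[0];Tw[:3,3]=o["ee_pos"]
    M=np.linalg.inv(Tw@T);P["wrist"]=dict(K=W["K"],rvec=cv2.Rodrigues(M[:3,:3])[0],tvec=M[:3,3])
def snap(name,tag):
    import json
    o=get_obs();im=get_image(name);cv2.imwrite(f"pics/{tag}.png",im[:,:,::-1])
    json.dump({k:np.array(o[k]).tolist() for k in("ee_pos","orientation","t")},open(f"pics/{tag}.json","w"));return o
E
python3 - <<'E'
from h import *
o=snap("wrist","w1");print(o["t"],o["ee_pos"],o["orientation"])
E
```

```text
2.15 [617.91881325 -81.07188003 167.8246638 ] [-2.97405280e+00 -1.00862207e+00  2.43998466e-03]
```

View pics/w1.png

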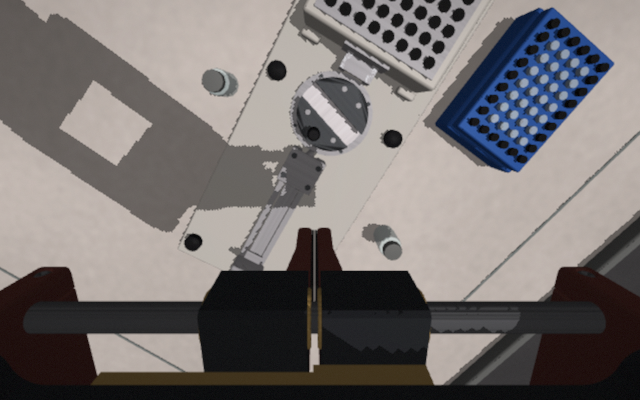

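The wrist view shows the whole mechanism: screws near (277,70), (392,138) and (193,242), disc (331,113), post (313,134). I'll enlarge it for exact values.

Run:
```python
import cv2
im=cv2.imread("pics/w1.png")
cv2.imwrite("pics/c3.png",cv2.resize(im[50:170,260:410],None,fx=5,fy=5,interpolation=cv2.INTER_CUBIC))
cv2.imwrite("pics/c4.png",cv2.resize(im[160:280,170:330],None,fx=5,fy=5,interpolation=cv2.INTER_CUBIC))
```

```text
(no output)
```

View pics/c3.png

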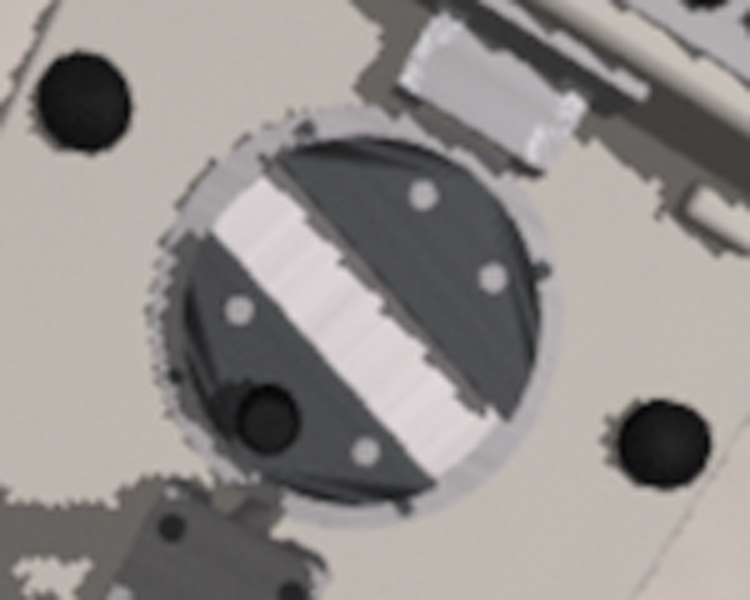

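View pics/c4.png

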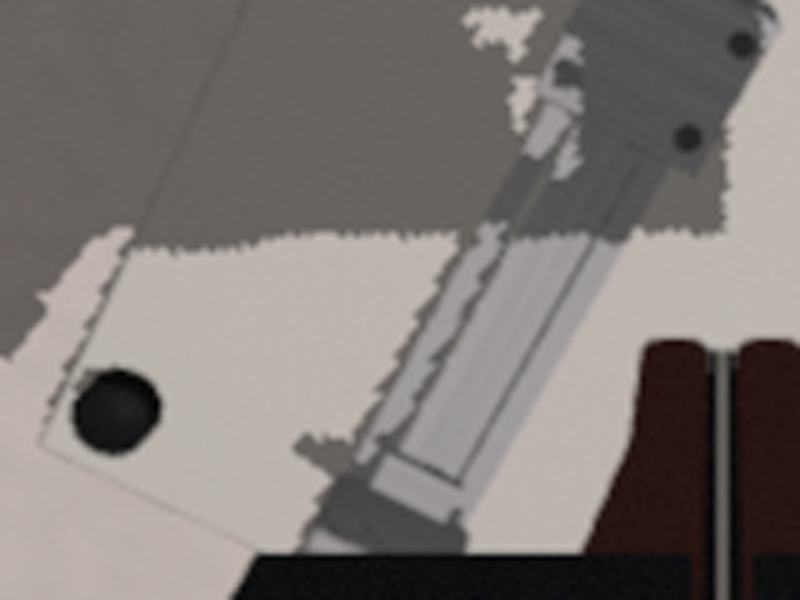

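Run:
```python
from h import *
import json
wproj_setup(json.load(open("pics/w1.json")))
c3=lambda x,y:np.array([(x+.5)/5-.5+260,(y+.5)/5-.5+50]); c4=lambda x,y:np.array([(x+.5)/5-.5+170,(y+.5)/5-.5+160])
S=[(66,10,20),(-66,10,20),(-66,-195,20)]
m=[c3(664,444),c3(84,102),c4(116,411)]
r=least_squares(lambda v:(proj("wrist",st(v,S))-m).ravel(),[590,-16,.146]);v=r.x;print(v,np.abs(r.fun).max())
v0=np.array([590.3,-15.8,.1463])
for v in(v,v0):
    print("post",inv(v,ray("wrist",c3(269,420),54)))
    print("disc(slot mid)",inv(v,ray("wrist",c3(352,330),28)))
    a,b=inv(v,ray("wrist",c3(219,224),30)),inv(v,ray("wrist",c3(434,484),30));d=b-a;print("slot ang",np.arctan2(d[1],d[0]))
    print("tab front base?",inv(v,ray("wrist",c4(375,480),27)),inv(v,ray("wrist",c4(458,515),27)))
    print("tip ctr", inv(v,[617.9,-81.1,0]))
# where fingertip should appear
w=get_obs()["ee_pos"];print(proj("wrist",[w]),"tip seen ~",c4(722,345))
```

```text
[ 5.88444542e+02 -1.49387470e+01  1.43934005e-01] 1.1396280413888462
post [ -7.65263699 -22.50079894  54.        ]
disc(slot mid) [-1.03341015 -1.86934531 28.        ]
slot ang -0.3503741083643354
tab front base? [  -8.39792542 -176.42474148   27.        ] [  11.33043693 -175.19757195   27.        ]
tip ctr [ 19.66086319 -69.70212259   0.        ]
post [ -9.41593703 -21.36009117  54.        ]
disc(slot mid) [-2.74791484 -0.74435633 28.        ]
slot ang -0.3527401033879423
tab front base? [ -10.52540631 -175.28183953   27.        ] [   9.2058043 -174.1013506   27.       ]
tip ctr [ 17.78580872 -68.62590625   0.        ]
[[314.42333955 245.24512426]] tip seen ~ [314.  228.6]
```

Emit:
arm_command([
  [[0, -1.3, 0], 0],
  [[0, -1.4, 0], 0],
  [[0, 0, 1.5], 0],
  [[0, 0, 1.5], 0],
  [[0, 0, 1.5], 0],
  [[0, 0, 1.5], 0],
  [[0, 0, 1.5], 0],
  [[0, 0, 1.5], 0],
  [[0, 0, 1.0], 0],
  [[0, 0, 0.6], 0],
  [[0, 0, 0], 0],
  [[0, 0, 0], 0],
])

```text
t: 3.4
ee_pos: [595.8, -55.3, 48.6]
orientation: [-2.966, -1.025, 0.012]
ft_force: [0.0, -0.9, -0.3]
width: 0.4
```

Run:
```python
from h import *
o=snap("wrist","w2");print(o["t"],o["ee_pos"],o["orientation"],o["qvel"])
im=cv2.imread("pics/w2.png");cv2.imwrite("pics/w2c.png",cv2.resize(im[60:260,200:440],None,fx=3,fy=3))
```

```text
3.4 [595.8050708  -55.31904366  48.64703778] [-2.96553349 -1.02452926  0.01226453] [-3.39096056e-05  6.89737538e-03  2.06590381e-03 -7.52935696e-04
 -3.91500088e-03 -1.82898514e-03]
```

View pics/w2c.png

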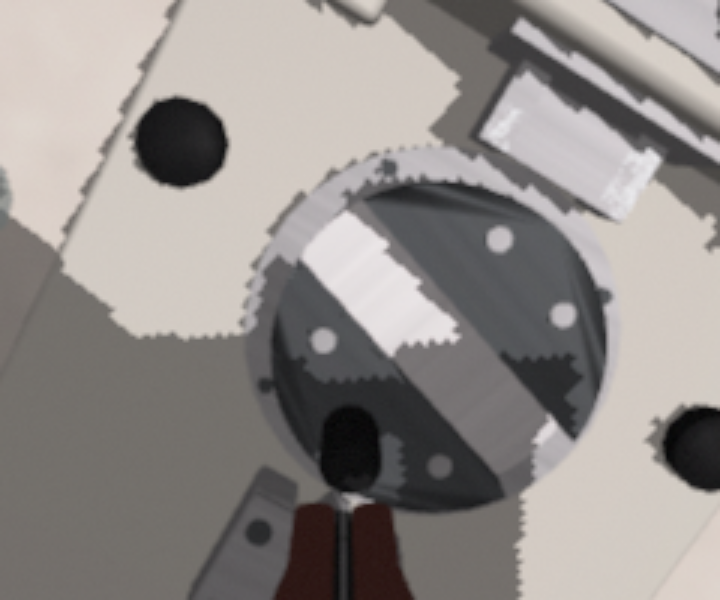

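The closed fingertips sit just behind the post (crop post (350,455), tips (345,505)), centred on it. I'll lower slightly and push.

Emit:
arm_command([
  [[0, 0, 0.4], 0],
  [[0, 0, 0.2], 0],
  [[0, -0.3, 0], 0],
  [[0, -0.3, 0], 0],
  [[0, -0.3, 0], 0],
  [[0, -0.3, 0], 0],
  [[0, -0.3, 0], 0],
  [[0, -0.3, 0], 0],
  [[0, 0, 0], 0],
])

```text
t: 4.35
ee_pos: [587.8, -50.1, 45.1]
orientation: [2.954, 1.03, -0.003]
ft_force: [0.7, 0.2, -0.9]
width: 0.1
```

Run:
```python
from h import *
o=snap("wrist","w3");print(o["t"],o["ee_pos"],o["orientation"],o["ft_force"],inv([589,-15.4,.1445],o["ee_pos"]))
im=cv2.imread("pics/w3.png");cv2.imwrite("pics/w3c.png",cv2.resize(im[60:260,200:440],None,fx=3,fy=3))
```

```text
4.35 [587.78909643 -50.13995436  45.06404858] [ 2.95423989  1.0300137  -0.00347522] [ 0.73623917  0.19657792 -0.93858739] [ -6.20075566 -34.20352826  45.06404858]
```

View pics/w3c.png

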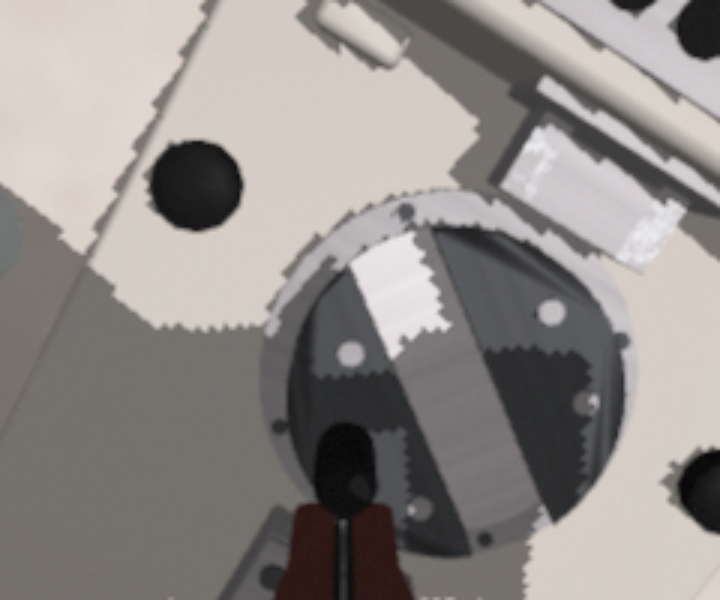

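The disc has begun turning clockwise and the post is against the fingertips. I'll continue.

Emit:
arm_command([
  [[0.05, -0.3, 0.1], 0],
  [[0.05, -0.3, 0.05], 0],
  [[0.05, -0.3, 0.05], 0],
  [[0.05, -0.3, 0], 0],
  [[0.05, -0.3, 0], 0],
  [[0.05, -0.3, 0], 0],
  [[0, 0, 0], 0],
])

```text
t: 5.1
ee_pos: [579.5, -37.5, 45.0]
orientation: [2.946, 1.032, -0.002]
ft_force: [-0.3, -2.2, -0.8]
width: 0.6
```

Run:
```python
from h import *
o=snap("wrist","w4");s=inv([589,-15.4,.1445],o["ee_pos"]);print(o["t"],o["ee_pos"],o["orientation"],o["ft_force"],s,"n",-.5*s[0]+.866*s[1],"l",.866*s[0]+.5*s[1])
im=cv2.imread("pics/w4.png");cv2.imwrite("pics/w4c.png",cv2.resize(im[60:260,200:440],None,fx=3,fy=3))
```

```text
5.1 [579.51715236 -37.47849886  45.0312065 ] [ 2.94571075e+00  1.03244883e+00 -1.87333008e-03] [-0.26193971 -2.22766767 -0.76978197] [-12.56326982 -20.48288951  45.0312065 ] n -11.456547410789977 l -21.121236418924227
```

View pics/w4c.png

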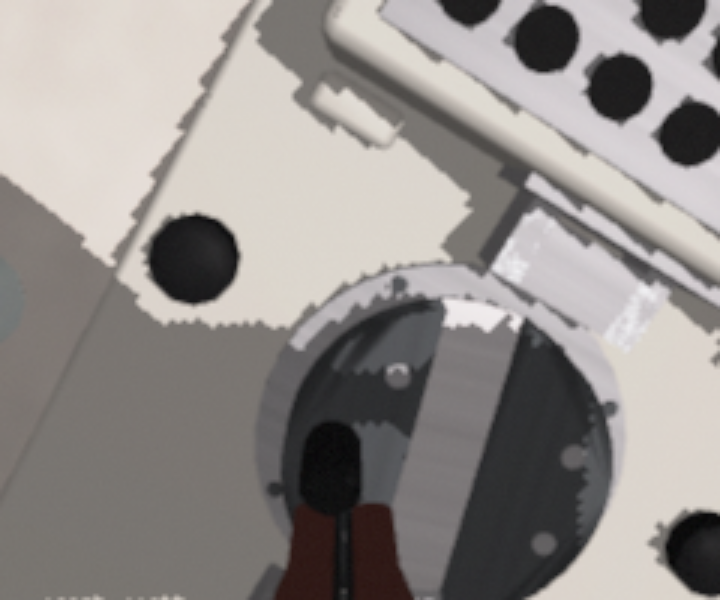

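```bash
cat >> h.py <<'E'
V=[589,-15.4,.1445]
def slotang(tag,pts,x0,y0,f,z=30):
    import json
    wproj_setup(json.load(open(f"pics/{tag}.json")))
    q=[inv(V,ray("wrist",((x+.5)/f-.5+x0,(y+.5)/f-.5+y0),z)) for x,y in pts]
    for a,b in zip(q[::2],q[1::2]):
        d=a-b;print(a.round(1),b.round(1),"theta",np.arctan2(d[1],d[0])-np.pi/2)
E
python3 -c "
from h import *
slotang('w4',[(444,308),(392,515),(523,325),(443,590)],200,60,3)"
```

```text
[-19.1  29.   30. ] [ -5.1 -13.6  30. ] theta 0.3177802036607036
[-4. 34. 30.] [ 13.4 -23.   30. ] theta 0.29664149188292877
```

Emit:
arm_command([
  [[0, -0.25, 0], 0],
  [[0, -0.25, 0], 0],
  [[0, -0.2, 0], 0],
  [[0, 0, 0], 0],
  [[0, 0, 0], 0],
])

```text
t: 5.65
ee_pos: [576.0, -31.3, 45.1]
orientation: [2.945, 1.032, 0.002]
ft_force: [0.0, -2.4, -0.4]
width: 0.7
```

Run:
```python
from h import *
o=snap("wrist","w5");s=inv([589,-15.4,.1445],o["ee_pos"]);print(o["t"],o["ee_pos"],o["orientation"],o["ft_force"],s,"n",-.5*s[0]+.866*s[1],"l",.866*s[0]+.5*s[1])
im=cv2.imread("pics/w5.png");cv2.imwrite("pics/w5c.png",cv2.resize(im[60:260,200:440],None,fx=3,fy=3))
```

```text
5.65 [575.99783738 -31.25205649  45.13838994] [2.94525695e+00 1.03230507e+00 1.60605852e-03] [ 0.01763577 -2.38406564 -0.35312508] [-15.14931348 -13.81456584  45.13838994] n -4.388757276099292 l -20.02658838770274
```

View pics/w5c.png

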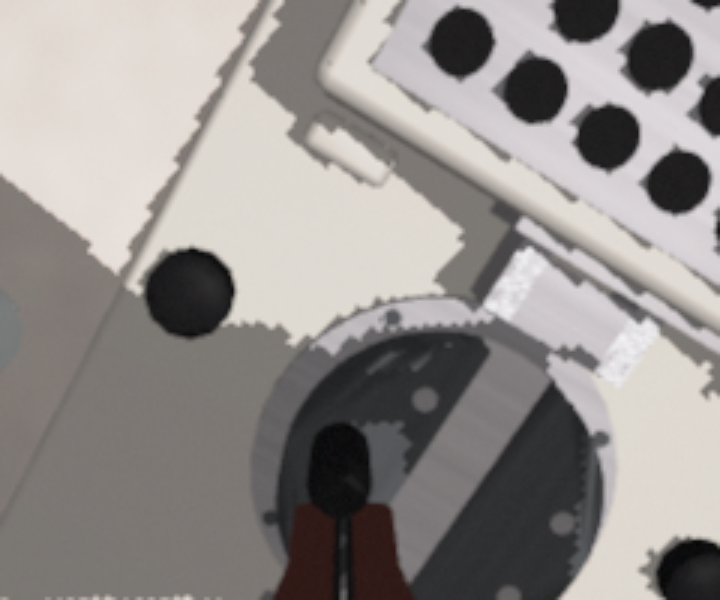

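```bash
python3 -c "
from h import *
slotang('w5',[(490,350),(395,498),(552,380),(415,580)],200,60,3)
# plate edge reference z=12
slotang('w5',[(275,0),(130,285)],200,60,3,12)
import json
for p,z in(((190,292),20),((692,580),20)):print(inv(V,ray('wrist',((p[0]+.5)/3-.5+200,(p[1]+.5)/3-.5+60),z)))
"
```

```text
[-9.4 33.2 30. ] [-9.1 -3.3 30. ] theta 0.007245807304509855
[ 4.6 34.3 30. ] [  4.5 -17.4  30. ] theta -0.0035151118604201947
[-79.   68.4  12. ] [-78.6   3.9  12. ] theta 0.0062209337473908555
[-66.41878858  11.01420304  20.        ]
[61.74634009 10.12563896 20.        ]
```

The slot reads θ ≈ 0.00 and the station's edge, measured the same way, reads 0.006, so they are aligned. I'll back off, rise, and go behind the tab.

Emit:
arm_command([
  [[0, 0.7, 0], 0],
  [[0, 0.7, 0], 0],
  [[0, 0.3, -1], 0],
  [[0, 0, -2], 0],
  [[0, 0, -2], 0],
  [[0, 0, -2], 0],
  [[-2, 3.7, 0], 0],
  [[-2, 3.7, 0], 0],
  [[-2, 3.7, 0], 0],
  [[-1.6, 2.9, 0], 0],
  [[0, 0, 0], 7.5],
  [[0, 0, 0], 7.5],
  [[0, 0, 0], 7.5],
  [[0, 0, 0], 7.5],
  [[0, 0, 0], 0],
  [[0, 0, 0], 0],
])

```text
t: 7.3
ee_pos: [618.3, -210.8, 131.7]
orientation: [3.116, 0.203, 0.018]
ft_force: [0.2, 0.2, -0.2]
width: -0.0
```

Run:
```python
from h import *
o=snap("wrist","w6");s=inv(V,o["ee_pos"]);print(o["t"],o["ee_pos"],o["orientation"],o["ft_force"],s)
snap("top","t6")
im=cv2.imread("pics/t6.png");cv2.imwrite("pics/t6c.png",cv2.resize(im[140:260,320:480],None,fx=5,fy=5,interpolation=cv2.INTER_CUBIC))
```

```text
7.3 [ 618.30862939 -210.75546905  131.73216656] [3.11632739 0.20346301 0.01810929] [ 0.1581875   0.21444424 -0.22752918] [   0.87244553 -197.53985391  131.73216656]
```

View pics/w6.png

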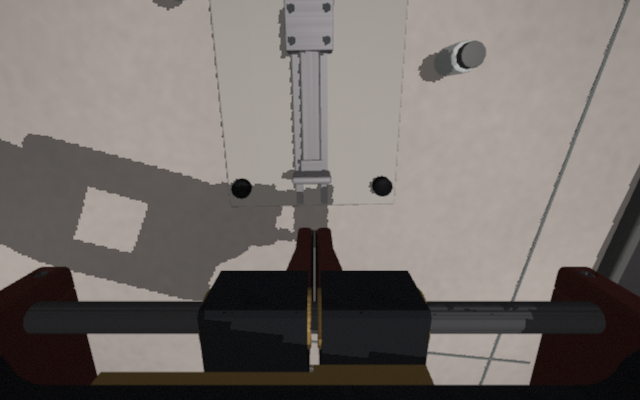

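View pics/t6c.png

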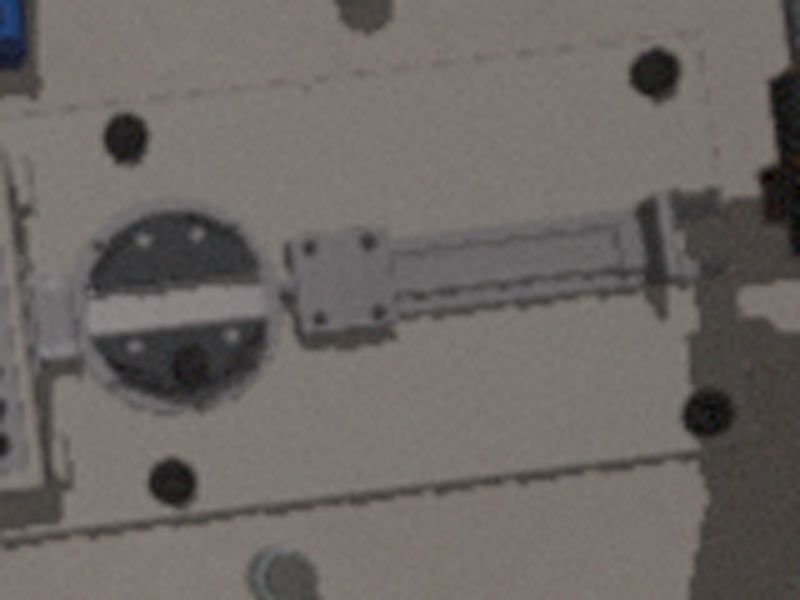

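The disc stays aligned after release. The wrist view shows the tab at (312,180) and screws at (241,188) and (382,186); let me compute the clearance.

Run:
```python
from h import *
import json
wproj_setup(json.load(open("pics/w6.json")))
for p,z in(((241,188),20),((382,186),20),((293,181),54),((330,181),54)):print(inv(V,ray('wrist',p,z)))
im=cv2.imread("pics/w6.png");cv2.imwrite("pics/w6c.png",cv2.resize(im[150:260,250:380],None,fx=5,fy=5))
```

```text
[ -65.84386981 -193.80183372   20.        ]
[  64.97675145 -194.16753858   20.        ]
[ -15.29492615 -179.05809297   54.        ]
[  14.56360223 -179.5750046    54.        ]
```

View pics/w6c.png

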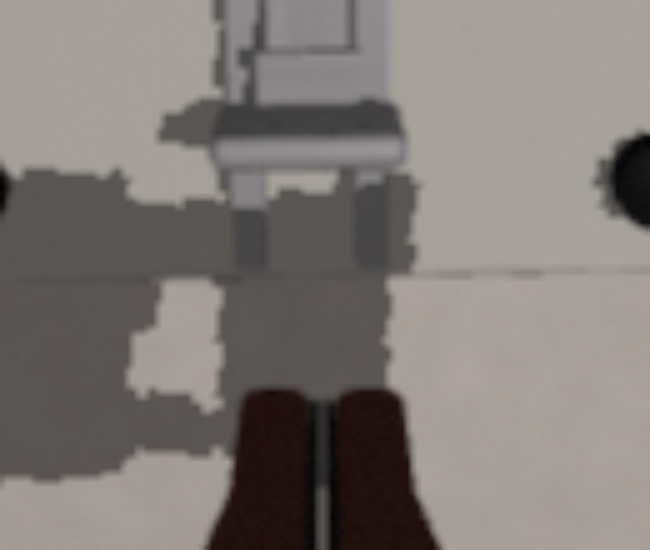

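Emit:
arm_command([
  [[0, 0.5, 0], 0],
  [[0, 0.5, 0], 0],
  [[0, 0, 1.5], 0],
  [[0, 0, 1.5], 0],
  [[0, 0, 1.5], 0],
  [[0, 0, 1.5], 0],
  [[0, 0, 1.2], 0],
  [[0, 0, 0.7], 0],
  [[0, 0, 0], 0],
  [[0, 0, 0], 0],
])

```text
t: 8.4
ee_pos: [619.0, -221.9, 42.7]
orientation: [3.118, 0.211, 0.011]
ft_force: [1.2, 1.0, 0.3]
width: 0.5
```

Run:
```python
from h import *
o=get_obs();s=inv(V,o["ee_pos"]);print(o["t"],o["orientation"],o["ft_force"],s)
```

```text
8.4 [3.11808418 0.21053324 0.01061991] [1.20560512 0.95687034 0.32314373] [-8.51669757e-02 -2.08677061e+02  4.27307657e+01]
```

Emit:
arm_command([
  [[0, -0.5, 0], 0],
  [[0, -0.5, 0], 0],
  [[0, -0.5, 0], 0],
  [[0, -0.5, 0], 0],
  [[0, -0.5, 0], 0],
  [[0, -0.5, 0], 0],
  [[0, -0.5, 0], 0],
  [[0, -0.5, 0], 0],
  [[0, -0.5, 0], 0],
  [[0, -0.5, 0], 0],
  [[0, -0.5, 0], 0],
  [[0, -0.5, 0], 0],
  [[0, 0, 0], 0],
])

```text
t: 9.7
ee_pos: [611.5, -158.5, 44.6]
orientation: [3.115, 0.212, 0.016]
ft_force: [-1.3, -0.5, -0.2]
width: 0.5
```

Run:
```python
from h import *
o=snap("wrist","w7");s=inv(V,o["ee_pos"]);print(o["t"],o["orientation"],o["ft_force"],s)
```

```text
9.7 [3.11470752 0.21168742 0.0164605 ] [-1.25982275 -0.54450029 -0.23426989] [   1.61470321 -144.81454375   44.62058538]
```

View pics/w7.png

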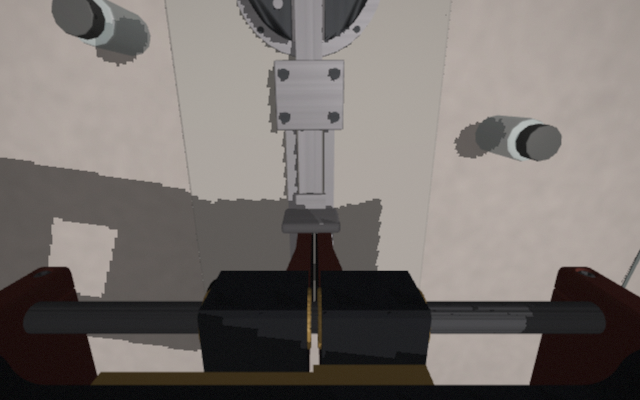

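The tab (311,218) is moving with the fingers, and the bar is through the guide and in line with the slot. I'll continue.

Emit:
arm_command([
  [[0, -0.4, 0], 0],
  [[0, -0.4, 0], 0],
  [[0, -0.4, 0], 0],
  [[0, -0.4, 0], 0],
  [[0, -0.4, 0], 0],
  [[0, -0.4, 0], 0],
  [[0, -0.4, 0], 0],
  [[0, -0.4, 0], 0],
  [[0, 0, 0], 0],
])

```text
t: 10.65
ee_pos: [607.2, -124.6, 44.3]
orientation: [3.114, 0.211, 0.018]
ft_force: [-0.5, -1.1, 1.2]
width: 0.2
```

Run:
```python
from h import *
o=snap("wrist","w8");s=inv(V,o["ee_pos"]);print(o["t"],o["orientation"],o["ft_force"],s)
```

```text
10.65 [3.11429326 0.21107721 0.01785353] [-0.50746853 -1.12591396  1.22888023] [   2.30246217 -110.68087761   44.33699838]
```

View pics/w8.png

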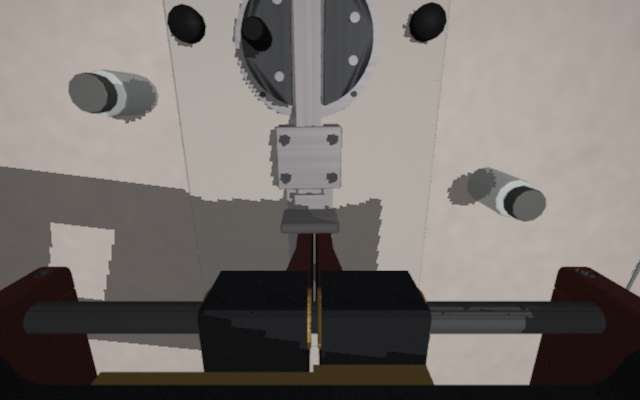

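The bar is inside the disc slot, with the tab at (311,218) and about 14 mm to go. I'll take smaller steps to the stop.

Emit:
arm_command([
  [[0, -0.3, 0], 0],
  [[0, -0.3, 0], 0],
  [[0, -0.3, 0], 0],
  [[0, -0.3, 0], 0],
  [[0, -0.3, 0], 0],
  [[0, 0, 0], 0],
])

```text
t: 11.3
ee_pos: [605.8, -113.8, 44.2]
orientation: [3.107, 0.214, 0.02]
ft_force: [-0.3, -0.5, -0.8]
width: 0.5
```

Emit:
arm_command([
  [[0, -0.3, 0], 0],
  [[0, -0.3, 0], 0],
  [[0, -0.3, 0], 0],
])

```text
t: 11.6
ee_pos: [606.0, -113.2, 44.5]
orientation: [3.094, 0.219, 0.025]
ft_force: [-0.8, -20.2, -1.3]
width: 0.7
```

Emit:
arm_command([
  [[0, -0.3, 0], 0],
  [[0, -0.3, 0], 0],
])

```text
t: 11.8
ee_pos: [606.0, -113.2, 44.6]
orientation: [3.086, 0.222, 0.028]
ft_force: [-0.1, -19.6, -0.9]
width: 0.4
```

Emit:
arm_command([
  [[0, 0.8, 0], 0],
  [[0, 0.8, 0], 0],
  [[0, 0.8, 0], 0],
  [[0, 0, -2], 0],
  [[0, 0, -2.5], 0],
  [[0, 0, -3], 0],
  [[0, 0, -3], 0],
  [[0, 0, 0], 0],
])

```text
t: 12.6
ee_pos: [606.6, -132.1, 152.0]
orientation: [3.092, 0.219, 0.022]
ft_force: [0.8, 0.3, 0.7]
width: 0.5
```

Run:
```python
from h import *
o=snap("wrist","w9");s=inv(V,o["ee_pos"]);print(o["t"],o["orientation"],o["ft_force"],s)
snap("top","t9")
im=cv2.imread("pics/t9.png");cv2.imwrite("pics/t9c.png",cv2.resize(im[140:260,260:420],None,fx=5,fy=5,interpolation=cv2.INTER_CUBIC))
a=cv2.imread("pics/top0.png")
d=cv2.absdiff(a,im).max(2);cv2.imwrite("pics/d9.png",d*4)
```

```text
12.6 [3.09157442 0.21915619 0.02220451] [0.84983034 0.3030311  0.6854235 ] [   0.6385955  -117.97173449  151.99401027]
```

View pics/w9.png

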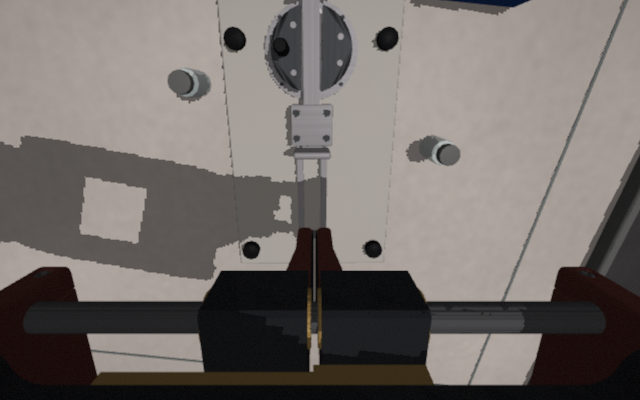

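View pics/t9c.png

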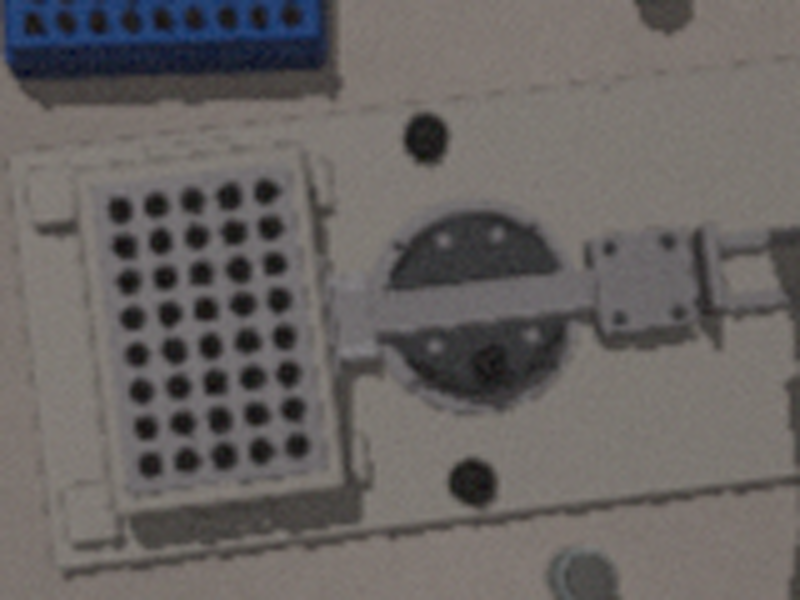

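View pics/d9.png

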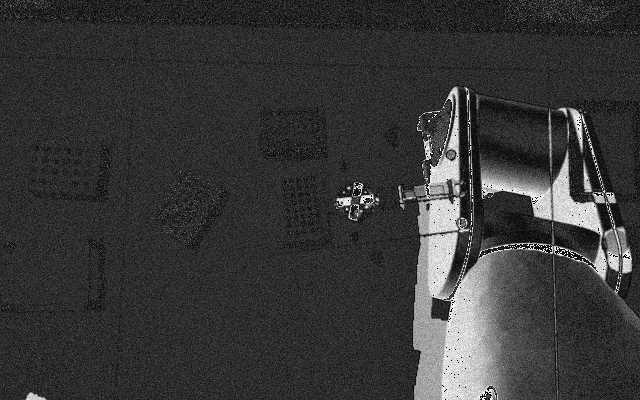

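The bar runs through the slot into the keeper at t9c (355,310), and the tab sits just clear of the guide. In the difference image only the disc, the bar and the arm changed; block, rack and vials show nothing. I'll hand it in.

```bash
python3 -c "
from workcell import *
print(get_obs()['ft_force'],get_obs()['t']);print(close_job())"
```

```text
[-0.70482464 -0.15038794 -0.94050221] 12.7
the job is handed in; nothing more can be done
None
```

The reaction block is locked onto its station, and I handed the job in at 12.7 s. I turned the disc from about 1.25 rad to about 0 by pushing its post with the closed fingers. Then I pushed the bar by its tab through the slot and into the keeper.

**Slot alignment:** after the turn the slot measured 0.00 ± 0.01 rad. It stayed aligned once the fingers let go.

**Bar home:** it stopped dead under about 20 N, and a second push did not move it. The last pictures show it through the slot and in the keeper, with the tab just clear of the guide.

**Bystanders:** the before-and-after top images show no change at the block, tip rack or vials. The fingers were about 100 mm above the bar when I handed in, with no contact force beyond sensor noise.

**Disagreement:** the top and scene cameras differed by about 3.5 mm on the station's position. I settled on an estimate between them, helped by the wrist view.

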